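# Let the long tube of cells out of the dispenser

## Task

Press down the paddle of the rocking lever on the lane that holds the long tube of cells, with the fingertips, so that its gate lifts and the tube rolls down into the tray; then let the lever come back up so the gate is shut again. Leave the other lever alone with the short tube behind its gate, do not touch the tubes or pick anything up, and do not disturb the things standing around the dispenser.

Things in the scene. Friction and masses are not known exactly. Their poses are not given: they have to be found in the camera images.
- dispenser: Fixed grey two-lane tube dispenser, 372 x 190 x 84 mm high. Origin: on the counter between the lanes, below the lever axles (75 mm up). +x runs along the lanes, away from the paddles, 9 degrees downhill to the tray; +y left. Lane centres y = +55 and -55 mm, 56 mm wide inside, walls 54 mm high. Paddles at x = -90 mm, gates at x = +85 mm; a tube waits behind each gate at x = 70 mm.
- tray (a point): Middle of the floor of the one tray that both lanes run into, 191 mm along the dispenser's x. Inside 102 (x) x 178 mm (y), rim 44 mm above the counter.
- rock_left (a joint): Rocking lever of the left (+y of the dispenser) lane: 0 = at rest, gate shut; grows as its paddle is pressed down; stop at 0.42 rad. The tube rolls free at about 0.22 rad, surely at 0.26. A spring returns it to 0 when let go; pressing takes about 2 N at first, 5 N at 0.35 rad. 27 mm straight down at the paddle's middle gives about 0.3 rad.
- lever_left: The whole left (+y of the dispenser) lever (two 166 mm steel side arms, black paddle near the robot, gate at the far end). Origin: middle of its axle, 75 mm above the counter; turns about y.
- paddle_left (a point): Flat black press paddle at the near end of the left (+y of the dispenser) lever, 44 (x) x 68 (y) x 8 mm, with three thin grey lines. The point: centre of its top face, 81 mm above the counter at rest, 90 mm from the axle; its x points to the axle, z up; it tilts with the lever. Free space below it down to a base plate 4 mm thick.
- gate_left (a point): Steel gate strip at the far end of the left (+y of the dispenser) lever, 5 x 52 x 20 mm, hung from the lever by two thin hangers. The point: middle of its lower edge, 26 mm above the counter when shut.
- rock_right (a joint): Rocking lever of the right (-y of the dispenser) lane: 0 = at rest, gate shut; grows as its paddle is pressed down; stop at 0.42 rad. The tube rolls free at about 0.22 rad, surely at 0.26. A spring returns it to 0 when let go; pressing takes about 2 N at first, 5 N at 0.35 rad. 27 mm straight down at the paddle's middle gives about 0.3 rad.
- lever_right: The whole right (-y of the dispenser) lever (two 166 mm steel side arms, black paddle near the robot, gate at the far end). Origin: middle of its axle, 75 mm above the counter; turns about y.
- paddle_right (a point): Flat black press paddle at the near end of the right (-y of the dispenser) lever, 44 (x) x 68 (y) x 8 mm, with three thin grey lines. The point: centre of its top face, 81 mm above the counter at rest, 90 mm from the axle; its x points to the axle, z up; it tilts with the lever. Free space below it down to a base plate 4 mm thick.
- gate_right (a point): Steel gate strip at the far end of the right (-y of the dispenser) lever, 5 x 52 x 20 mm, hung from the lever by two thin hangers. The point: middle of its lower edge, 26 mm above the counter when shut.
- tube_long: Long tube of cells, a black cylinder with steel end caps, 24 mm in diameter and 44 mm long, about 50 g, lying across its lane (either left or right). Origin: its centre; y is its long axis; it rolls, so x and z turn.
- tube_short: Short tube of cells, same look and 24 mm diameter but 22 mm long, lying across the other lane. Origin: its centre.
- demagnetiser: Bystander: steel demagnetiser block 60 x 70 x 43 mm with black pad on top, loose. Origin: centre of underside.
- case_holder: Bystander: chrome watch case holder, about 82 x 50 x 34 mm, with four pins and a side screw, loose. Origin: centre of underside.
- loupe: Bystander: loupe with black body and blue glass, 36 mm in diameter, 37 mm high, loose. Origin: centre of underside.
- watch: Bystander: gold dress watch, bracelet closed and standing on its side on a small black foot, about 60 x 62 x 39 mm, loose. Origin: centre of underside.
There are look-alikes about, which are no part of the job. Leave any yellow look-alike of the tube_long alone.

How it is judged:
By the outcome, as a careful person would: the job done as asked, in the order asked, and still so for the second after the job is handed in, with the robot touching nothing.
It also fails if it takes over 32 s, if anything falls off the work surface, if the arm or the gripper's body presses on something with over 40 N, if the wrist force passes 120 N, or if a joint passes its speed limit or range.

## Robot

A 6-joint arm with a two-finger parallel gripper is mounted at the origin on the work surface. World frame = base frame: x ahead of the robot, y to its left, z up, the work surface at z = 0. Lengths are in m, angles in rad, forces in N, time in s.
With the tool pointing down it reaches from about 0.225 to 0.875 m from the base axis. Payload 3.4 kg.
Tool frame: the origin (TCP) lies on the mounting face of the last link; the fingertips stand 173 mm ahead of it and the grasp point (between the pads) lies 155 mm ahead of it (r.grip_depth is the distance from the TCP to the grasp point, in m); x points along the fingers, y is the direction in which the jaws open and shut, and the axes are right-handed (so a half turn about x gives the same grasp; the last joint's range is limited). The gripper opens to 85 mm and grips with 20 to 120 N. Pads are 22 mm wide; open, the fingers measure 114 mm over their backs; the gripper's body (76 mm by 85 mm) begins 54 mm behind the grasp point. The pads swing forward as they close: fully open they stand 13 mm farther back than shut.
Start: joints at [1.212, 0.276, 1.505, -0, 1.361, -0.121], TCP at [0.135, 0.559, 0.405] pointing down, gripper open.
Joint ranges: [-2.89, 2.89], [-0.75, 2.08], [0.22, 2.7], [-1.18, 4.32], [0.11, 2.71], [-2.7, 2.7]. Speed limits (rad/s): [2.57, 2.57, 3.14, 3.14, 3.14, 3.14].

## Interface

Orientations are given as a rotation vector (axis times angle).
In Python, from bench import r gives the robot as it stands.
- The arm moves only by the shell command python3 -m handwheel 'ROWS'. ROWS is JSON, a list of rows, each an object of numbers: "x", "y", "z": the shift along the tool's x, y, z in cm; "twist": the turn about the tool's x in rad; "fingers": the opening, from 0 (shut) to 1 (fully open). In form: [{"x": .., "y": .., "z": .., "twist": .., "fingers": ..}, ...]. A call has 1 to 12 rows; each row is the pose to reach, as a shift and turn from the pose commanded when the call began, along the tool's axes at that moment; what a row does not reach only later rows make up. A row lasts 1/10 s, in which the tool goes at most 50 mm and 8.59 degrees, less where a joint would pass 70% of its speed; a pose out of reach is approached as far as the arm can. A call with a gripper value outside its range is refused whole. The fingers move at their own pace and stop on an object; the grip force is fixed at half the most. Time passes only in rows, so rows that repeat a pose let the fingers close. It gives the time, the measured TCP pose, the force and the opening at its end, in the units of the state.
- r.state(): the state, without advancing time (a new reading comes with each control period).
- r.grab_frame(name): name is "side" or "top" or "wrist"; returns the picture (400x640x3 uint8, red, green, blue); there is no depth.
- r.camera_model(name): a dict with "fx", "fy", "cx", "cy" (pixels), "dist_coeffs" ([k1, k2, p1, p2, k3] as OpenCV has them; the pictures are not rectified), "camera_from_world" (4x4, takes a point from world to camera coordinates). Camera axes: x right, y down, z forward; pixel columns grow to the right and rows downward; lengths in m; the calibration is good to about 2 mm. A picture is of the moment at which its call begins: read the wrist's pose just before it. camera_model takes no time and is no camera call; for the wrist camera it gives the pose at the moment of the call.
- r.sign_off(): hands the job in, once; it reports no verdict.
Trained networks look in the newest picture that a camera, given by its name, has taken for a name from the list of things; names that differ only in an ending like _2 or _b are one class to them, and where a whole thing is asked for, a point or a joint stands for the part that bears it (a point fixed in the world has none). Each returns a list of dicts, best first, with "confidence" (0 to 1); they miss things now and then, are a little off and sometimes report something else, mostly with a low value. They report only what shows in the picture. A call takes as long as a camera call. They do not tell look-alikes from the thing itself.
- r.silhouettes(camera, name): "pixels" (400x640 bool, what is visible of it) and "position" ([column, row] in pixels, amid what is visible of it).
- r.landmark_of(camera, name): "position" ([column, row] in pixels: a listed point, or the origin of a listed thing).
The state is a dict: "time": time; "joint_pos": joint angles; "dq": joint speeds; "joint_efforts": joint torques, N m; "eef_pos": TCP position; "eef_rot": TCP orientation; "wrist_force": force on the tool from outside, world axes, zero at the start; "moment": the same for the moment, N m; "gripper_width": finger opening in m.
Only numpy, scipy, OpenCV 4.12 (cv2) and the standard library are available. Lean on these libraries where they do the work, as an engineer would, in place of code of your own. Each camera call takes 0.05 s, during which the arm holds its last target.

## Working session

There is one attempt and no reset: what is moved stays moved. The work goes in short steps, Python scripts to look and compute and a shell command to move; the robot and the scene stay as the last step left them, time stands still between calls to the robot, and variables do not carry over. Pictures are saved under pics/ and viewed, and the job is handed in when it is done.

```bash
mkdir -p pics; ls; python3 - <<'E'
from bench import r
import cv2
s=r.state();print(s)
for c in ("side","top"):
    im=r.grab_frame(c);cv2.imwrite(f"pics/{c}0.png",im[:,:,::-1])
    for n in ("paddle_left","paddle_right","tube_long","tube_short","gate_left","gate_right","dispenser","tray"):
        try: print(c,n,[(d['position'],round(d['confidence'],2)) for d in r.landmark_of(c,n)])
        except Exception as e: print(n,e)
E
```

```text
pics
{'time': 0.0, 'joint_pos': array([ 1.21198734e+00,  2.76616455e-01,  1.50609661e+00, -1.89914326e-05,
        1.36072064e+00, -1.20985635e-01]), 'dq': array([-1.35903739e-03, -5.19788094e-04,  9.20720948e-04, -1.06349417e-05,
        2.70702968e-04, -1.64331137e-03]), 'joint_efforts': array([ 8.31664397e-05, -4.16775620e+01, -2.45816481e+01,  6.81533652e-05,
        1.10006603e-02,  2.11638664e-06]), 'eef_pos': array([0.13539323, 0.55862751, 0.40384174]), 'eef_rot': array([ 0.18530327,  1.56314004, -0.18812491]), 'wrist_force': array([-0.69088441,  0.81862254,  0.13781529]), 'moment': array([ 0.03794865, -0.00293394, -0.05254674]), 'gripper_width': 0.08532461546998626}
side paddle_left [([284.6, 210.4], 0.79)]
side paddle_right [([291.9, 252.1], 0.93)]
side tube_long [([347.6, 208.1], 0.61), ([238.5, 240.0], 0.59), ([371.6, 167.9], 0.54), ([320.1, 149.8], 0.53), ([246.2, 209.3], 0.47)]
side tube_short [([356.9, 244.6], 0.56)]
side gate_left [([352.8, 212.9], 0.61), ([397.5, 227.8], 0.17)]
side gate_right [([368.5, 248.3], 0.7), ([282.4, 208.3], 0.69)]
side dispenser [([322.8, 243.3], 0.69)]
side tray [([401.5, 225.0], 0.93)]
top paddle_left [([320.1, 254.2], 0.95)]
top paddle_right [([371.0, 262.6], 0.56)]
top tube_long [([327.0, 177.9], 0.82), ([268.5, 118.7], 0.75), ([269.2, 288.9], 0.74), ([312.0, 308.4], 0.74), ([209.5, 163.2], 0.58)]
top tube_short [([377.2, 217.8], 0.62), ([379.2, 190.5], 0.54)]
top gate_left [([331.0, 176.0], 0.72)]
top gate_right [([380.5, 177.4], 0.85), ([378.2, 187.3], 0.42)]
top dispenser [([352.8, 218.9], 0.94)]
top tray [([256.6, 239.4], 0.39)]
```

View pics/side0.png

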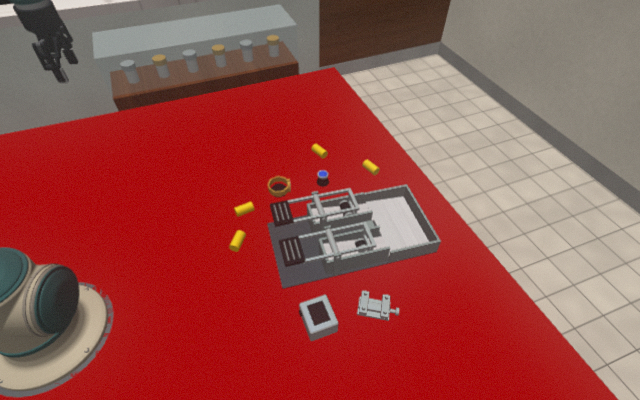

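View pics/top0.png

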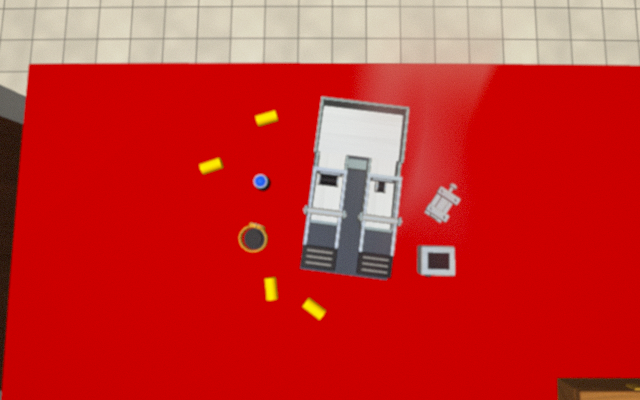

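```bash
python3 - <<'E'
import cv2
a=cv2.imread("pics/top0.png")[130:290,250:430];cv2.imwrite("pics/topc.png",cv2.resize(a,None,fx=3.6,fy=3.6,interpolation=cv2.INTER_CUBIC))
a=cv2.imread("pics/side0.png")[140:290,230:430];cv2.imwrite("pics/sidec.png",cv2.resize(a,None,fx=4,fy=4,interpolation=cv2.INTER_CUBIC))
E
```

```text
(no output)
```

View pics/topc.png

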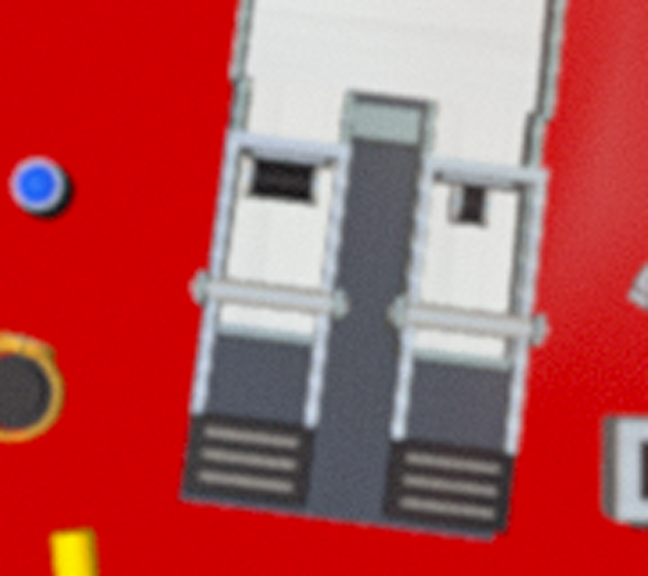

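View pics/sidec.png

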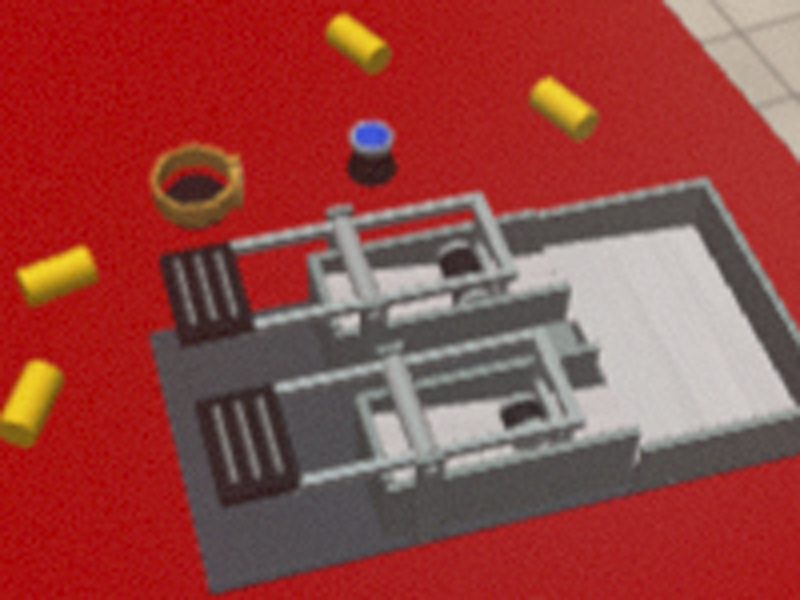

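The top view shows the long tube (black, wider) at about (328,180), behind the left gate, and the short one at about (380,187), behind the right gate. The left paddle is at (320,257). Next I'll locate it in world coordinates.

```bash
cat > h.py <<'E'
from bench import r
import numpy as np, cv2
def ray(c,p):
    m=r.camera_model(c);K=np.array([[m['fx'],0,m['cx']],[0,m['fy'],m['cy']],[0,0,1]])
    u=cv2.undistortPoints(np.array([[p]],float),K,np.array(m['dist_coeffs']))[0,0]
    T=np.linalg.inv(np.array(m['camera_from_world']));return T[:3,3],T[:3,:3]@np.array([u[0],u[1],1])
def at(c,p,z):
    o,d=ray(c,p);return o+d*(z-o[2])/d[2]
def px(c,P):
    m=r.camera_model(c);K=np.array([[m['fx'],0,m['cx']],[0,m['fy'],m['cy']],[0,0,1]]);T=np.array(m['camera_from_world'])
    return cv2.projectPoints(np.atleast_2d(P).astype(float),cv2.Rodrigues(T[:3,:3])[0],T[:3,3],K,np.array(m['dist_coeffs']))[0][:,0]
E
python3 - <<'E'
from h import *
from scipy.spatial.transform import Rotation as R
for n,a,b in (("L",(320.1,254.2),(284.6,210.4)),("R",(371,262.6),(291.9,252.1))):
    print(n,at("top",a,.081),at("side",b,.081))
# silhouettes
for c in ("top","side"):
  for n in ("paddle_left","paddle_right","lever_left","lever_right"):
    for d in r.silhouettes(c,n)[:2]:
        print(c,n,d['position'],round(d['confidence'],2),d['pixels'].sum(),np.round(at(c,d['position'],.081),4))
  for n in ("lever_left","lever_right"):
    for d in r.landmark_of(c,n)[:2]: print(c,n,d,np.round(at(c,d['position'],.075),4))
# manual: axle ends from crop top (scale3.6, off 250,130)
f=lambda x,y:(250+x/3.6,130+y/3.6)
for nm,p,z in (("axL",(200,290),.075),("axL2",(340,303),.075),("axR",(398,315),.075),("axR2",(540,328),.075),("padL",(252,462),.081),("padR",(450,488),.081)): print(nm,np.round(at("top",f(*p),z),4))
s=r.state();print(R.from_rotvec(s['eef_rot']).as_matrix().round(3))
for n in ("watch","loupe","demagnetiser"):
    for d in r.landmark_of("top",n)[:1]: print(n,np.round(at("top",d['position'],0),3))
E
```

```text
L [0.51666877 0.05888918 0.081     ] [0.52153788 0.06218676 0.081     ]
R [ 0.501332   -0.04066985  0.081     ] [ 0.49805632 -0.05396384  0.081     ]
top paddle_left [321.1, 244.7] 0.9 1690 [0.5352 0.0571 0.081 ]
top paddle_right [378.3, 254.3] 0.9 1594 [ 0.5175 -0.055   0.081 ]
top lever_left [319.7, 246.6] 0.71 1577 [0.5315 0.0598 0.081 ]
top lever_right [446.1, 203.7] 0.73 783 [ 0.618  -0.1894  0.081 ]
top lever_right [372.3, 254.4] 0.58 1797 [ 0.5172 -0.0432  0.081 ]
top lever_left {'position': [326.6, 212.0], 'confidence': 0.6} [0.6    0.0468 0.075 ]
top lever_right {'position': [379.7, 221.1], 'confidence': 0.62} [ 0.5827 -0.0589  0.075 ]
side paddle_left [293.5, 208.2] 0.93 878 [0.5429 0.0608 0.081 ]
side paddle_right [312.4, 258.8] 0.79 1248 [ 0.532  -0.0861  0.081 ]
side lever_left [306.4, 217.8] 0.69 1099 [0.5603 0.0223 0.081 ]
side lever_right [309.1, 236.3] 0.89 1244 [ 0.5469 -0.0289  0.081 ]
side lever_left {'position': [320.2, 207.0], 'confidence': 0.72} [0.6039 0.0455 0.075 ]
side lever_left {'position': [357.5, 246.9], 'confidence': 0.57} [ 0.6347 -0.0908  0.075 ]
side lever_right {'position': [332.2, 243.5], 'confidence': 0.66} [ 0.5878 -0.0619  0.075 ]
axL [0.6026 0.0889 0.075 ]
axL2 [0.596  0.0112 0.075 ]
axR [ 0.5896 -0.0208  0.075 ]
axR2 [ 0.583  -0.0991  0.075 ]
padL [0.5086 0.059  0.081 ]
padR [ 0.4957 -0.0485  0.081 ]
[[ 0.     0.236  0.972]
 [ 0.     0.972 -0.236]
 [-1.     0.     0.   ]]
watch [0.549 0.207 0.   ]
loupe [0.668 0.187 0.   ]
demagnetiser [ 0.506 -0.184  0.   ]
```

Left axle centre is at (0.599, 0.050) and the dispenser yaw is about -6.7°. That puts the left paddle centre at about (0.510, 0.060), which agrees with the direct reading to 2 mm. I'll move above it with the fingers shut.

```bash
python3 -m handwheel '[{"x":0,"y":-39.7,"z":48.2,"twist":-0.12,"fingers":0},{"x":0,"y":-39.7,"z":48.2,"twist":-0.12,"fingers":0},{"x":0,"y":-39.7,"z":48.2,"twist":-0.12,"fingers":0},{"x":0,"y":-39.7,"z":48.2,"twist":-0.12,"fingers":0},{"x":0,"y":-39.7,"z":48.2,"twist":-0.12,"fingers":0},{"x":0,"y":-39.7,"z":48.2,"twist":-0.12,"fingers":0},{"x":0,"y":-39.7,"z":48.2,"twist":-0.12,"fingers":0},{"x":0,"y":-39.7,"z":48.2,"twist":-0.12,"fingers":0},{"x":0,"y":-39.7,"z":48.2,"twist":-0.12,"fingers":0},{"x":0,"y":-39.7,"z":48.2,"twist":-0.12,"fingers":0},{"x":0,"y":-39.7,"z":48.2,"twist":-0.12,"fingers":0},{"x":0,"y":-39.7,"z":48.2,"twist":-0.12,"fingers":0}]'
```

```text
time: 2.85
eef_pos: [0.4965, 0.0771, 0.405]
eef_rot: [0.093, 1.568, -0.093]
wrist_force: [0.2, 1.3, 0.4]
gripper_width: 0.0001
```

```bash
python3 -m handwheel '[{"x":0,"y":0,"z":0},{"x":0,"y":0,"z":0}]'; python3 - <<'E'
from h import *
from scipy.spatial.transform import Rotation as R
s=r.state();M=R.from_rotvec(s['eef_rot']).as_matrix();print(s['time'],s['eef_pos'],M.round(3))
for n in ("wrist","top"):
    im=r.grab_frame(n);cv2.imwrite(f"pics/{n}1.png",im[:,:,::-1])
for n in ("paddle_left","paddle_right","lever_left"):
    for d in r.landmark_of("wrist",n)[:3]: print(n,d, at("wrist",d['position'],.081 if 'p' in n else .075).round(4))
print((M.T@(np.array([.510,.060,.283])-s['eef_pos'])*100).round(2))
print(px("wrist",[[.51,.06,.081]]))
E
```

```text
2.85 [0.49654873 0.07705027 0.40499868] [[ 0.001  0.118  0.993]
 [ 0.     0.993 -0.118]
 [-1.     0.001  0.001]]
paddle_left {'position': [300.3, 201.2], 'confidence': 0.67} [0.5104 0.0627 0.081 ]
paddle_right {'position': [169.3, 203.5], 'confidence': 0.58} [ 0.4973 -0.0469  0.081 ]
lever_left {'position': [305.4, 340.0], 'confidence': 0.56} [0.6492 0.0518 0.075 ]
[12.2  -1.54  1.53]
[[294.20091396 204.16326107]]invalid input
```

View pics/wrist1.png

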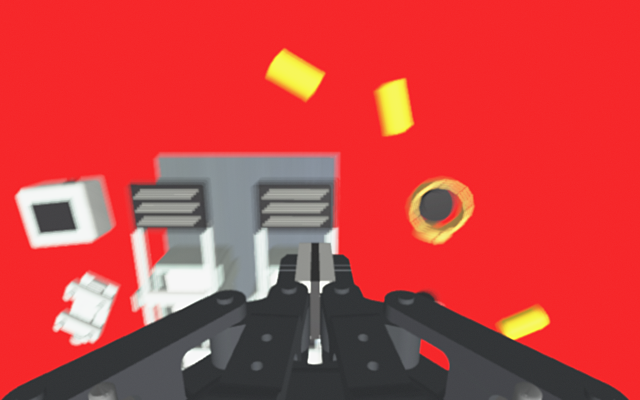

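The wrist view shows the left paddle centred near (295,206). My estimate projects to (294,204), so they agree. The two-row call was refused, so I'll give all the keys this time.

```bash
python3 -m handwheel '[{"x":3,"y":-1.5,"z":1.5,"twist":0,"fingers":0},{"x":7,"y":-1.5,"z":1.5,"twist":0,"fingers":0},{"x":11,"y":-1.5,"z":1.5,"twist":0,"fingers":0},{"x":12.2,"y":-1.5,"z":1.5,"twist":0,"fingers":0},{"x":12.2,"y":-1.5,"z":1.5,"twist":0,"fingers":0},{"x":12.2,"y":-1.5,"z":1.5,"twist":0,"fingers":0}]'; python3 - <<'E'
from h import *
from scipy.spatial.transform import Rotation as R
s=r.state();M=R.from_rotvec(s['eef_rot']).as_matrix();print(s['time'],s['eef_pos'],s['wrist_force'])
print((M.T@(np.array([.510,.060,.283])-s['eef_pos'])*100).round(2))
im=r.grab_frame("side");cv2.imwrite("pics/s2.png",cv2.resize(im[90:290,200:440,::-1],None,fx=3,fy=3,interpolation=cv2.INTER_CUBIC))
print(px("side",[s['eef_pos']-[0,0,.173],[.51,.06,.081]]))
E
```

```text
time: 3.7
eef_pos: [0.5093, 0.0632, 0.2842]
eef_rot: [0.092, 1.566, -0.091]
wrist_force: [-0.7, 0.6, -0.4]
gripper_width: -0.0001
3.7 [0.5093116  0.06319397 0.2841809 ] [-0.69305909  0.55137299 -0.42962541]
[ 0.12 -0.31  0.11]
[[278.42768055 202.89301928]
 [280.16026851 212.50141985]]
```

View pics/s2.png

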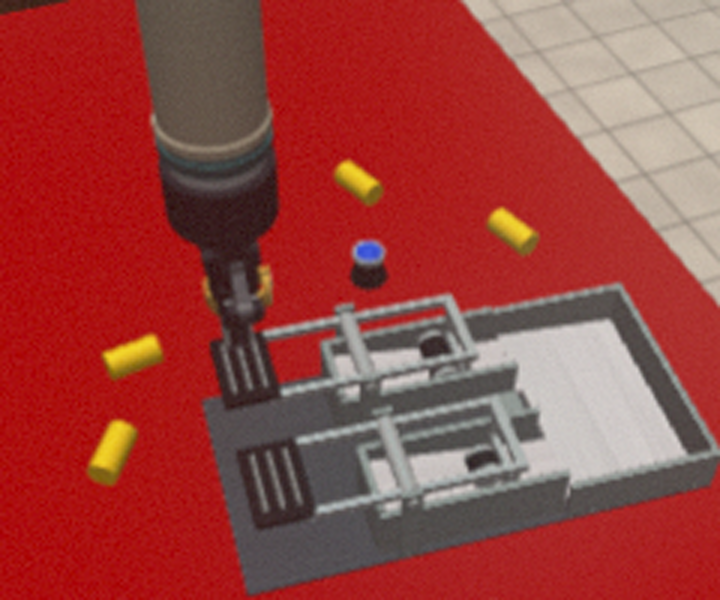

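The side view shows the fingertips at about (278,205), directly above the left paddle (about (281,213)). The long tube is still behind its gate, so I'll press now.

```bash
python3 -m handwheel '[{"x":1.5,"y":-0.2,"z":0.1,"twist":0,"fingers":0},{"x":2.5,"y":-0.2,"z":0.1,"twist":0,"fingers":0},{"x":3.0,"y":-0.2,"z":0.1,"twist":0,"fingers":0},{"x":3.5,"y":-0.2,"z":0.1,"twist":0,"fingers":0},{"x":4.0,"y":-0.2,"z":0.1,"twist":0,"fingers":0},{"x":4.5,"y":-0.2,"z":0.1,"twist":0,"fingers":0},{"x":5.0,"y":-0.2,"z":0.1,"twist":0,"fingers":0},{"x":5.4,"y":-0.2,"z":0.1,"twist":0,"fingers":0},{"x":5.7,"y":-0.2,"z":0.1,"twist":0,"fingers":0},{"x":5.7,"y":-0.2,"z":0.1,"twist":0,"fingers":0},{"x":5.7,"y":-0.2,"z":0.1,"twist":0,"fingers":0},{"x":5.7,"y":-0.2,"z":0.1,"twist":0,"fingers":0}]'; python3 - <<'E'
from h import *
im=r.grab_frame("side");cv2.imwrite("pics/s3.png",cv2.resize(im[90:290,200:440,::-1],None,fx=3,fy=3,interpolation=cv2.INTER_CUBIC))
print(r.state()['wrist_force'])
E
```

```text
time: 4.95
eef_pos: [0.5097, 0.0602, 0.2259]
eef_rot: [0.093, 1.568, -0.092]
wrist_force: [1.2, 0.4, 5.7]
gripper_width: 0.0001
[ 0.712654   -0.21059791  4.50798985]
```

View pics/s3.png

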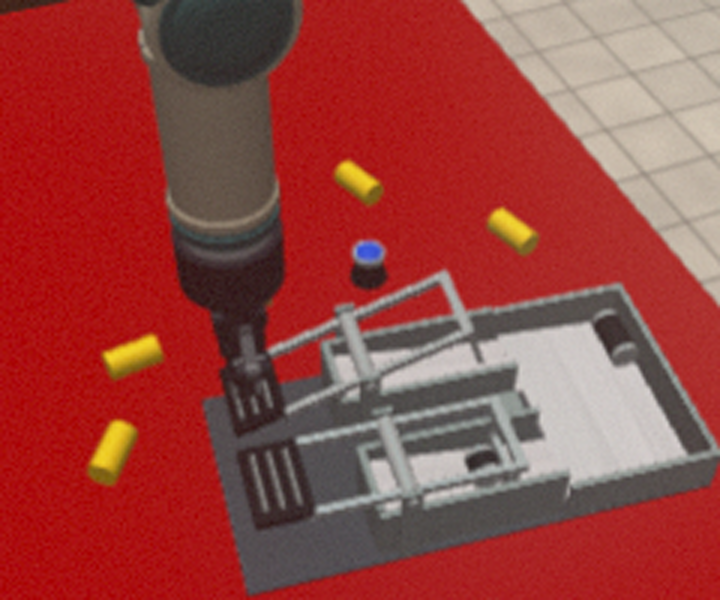

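The gate is lifted and the long tube lies at the far end of the tray, near (615,335) in the crop. The right lane hasn't changed. I'll raise the tool straight up to let the lever return.

```bash
python3 -m handwheel '[{"x":-0.6,"y":0,"z":0,"twist":0,"fingers":0},{"x":-1.2,"y":0,"z":0,"twist":0,"fingers":0},{"x":-1.8,"y":0,"z":0,"twist":0,"fingers":0},{"x":-2.4,"y":0,"z":0,"twist":0,"fingers":0},{"x":-3.0,"y":0,"z":0,"twist":0,"fingers":0},{"x":-5,"y":0,"z":0,"twist":0,"fingers":0},{"x":-8,"y":0,"z":0,"twist":0,"fingers":0},{"x":-12,"y":0,"z":0,"twist":0,"fingers":0},{"x":-14,"y":0,"z":0,"twist":0,"fingers":0},{"x":-14,"y":0,"z":0,"twist":0,"fingers":0},{"x":-14,"y":0,"z":0,"twist":0,"fingers":0},{"x":-14,"y":0,"z":0,"twist":0,"fingers":0}]'; python3 - <<'E'
from h import *
im=r.grab_frame("side");cv2.imwrite("pics/s4.png",cv2.resize(im[90:290,200:440,::-1],None,fx=3,fy=3,interpolation=cv2.INTER_CUBIC))
im=r.grab_frame("top");cv2.imwrite("pics/t4.png",im[:,:,::-1])
print(r.state()['wrist_force'])
E
```

```text
time: 6.2
eef_pos: [0.5091, 0.0602, 0.3643]
eef_rot: [0.093, 1.571, -0.093]
wrist_force: [0.3, 0.7, -0.3]
gripper_width: -0.0001
[-0.62783745 -0.3441077  -0.37249417]
```

View pics/s4.png

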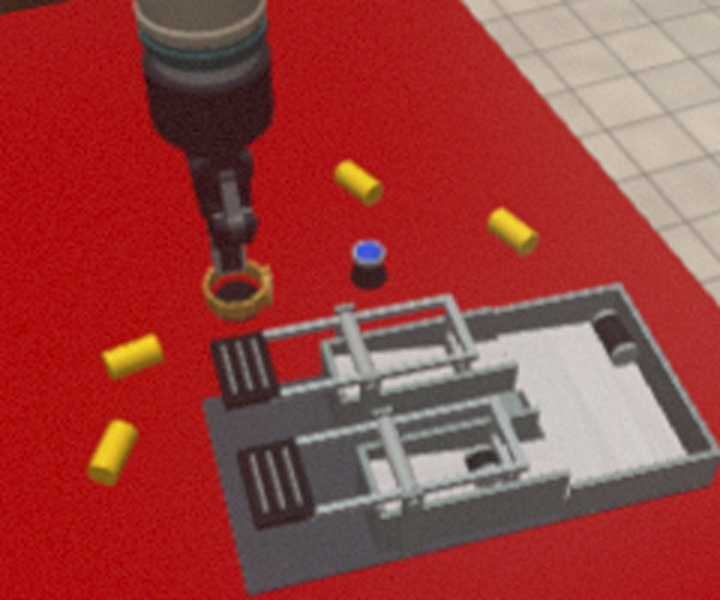

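View pics/t4.png

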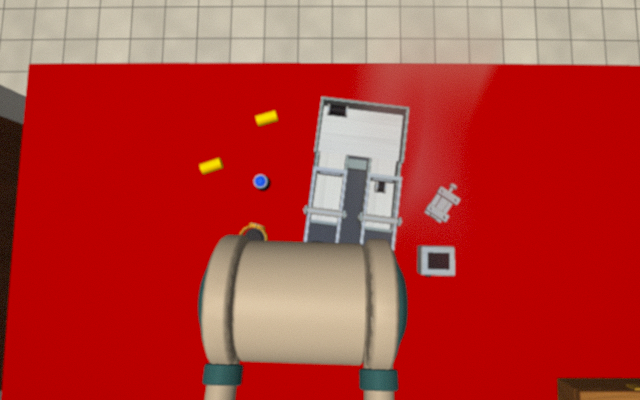

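The left lever is back at rest with its gate shut. The long tube is in the tray at (337,110) in the top view, and the short tube is still at (380,187). Nothing else has moved and the robot is clear.

```bash
python3 -c "
from bench import r
print(r.sign_off())"
```

```text
the job is handed in; nothing more can be done
None
```

The long tube was in the left lane. I pressed the left paddle down about 28 mm with the shut fingertips, at roughly 5 N. The gate lifted, the tube rolled into the tray, and I raised the tool straight up so the lever could return.

I handed the job in at about 6.3 s. Checks before that, from the last side and top pictures and the force reading:
- **Left lever:** it is back at rest with its gate shut.
- **Long tube:** it lies at the far end of the tray.
- **Right lane:** the lever was not touched, and the short tube is still behind its gate.
- **Surroundings:** everything visible stood where it had been. In the last top picture the arm hid part of the watch and the two near yellow tubes, but the side picture shows them in place.
- **Robot:** it is clear of everything, with wrist force near zero.

One two-row move call was refused as invalid input because I left keys out; it moved nothing. No check failed. The paddle and lever positions that the networks reported were up to about 4 cm off in places. I used the axle positions I picked in the top picture instead, and the wrist picture confirmed them to a few millimetres.

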